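# Store the spice mills heavy end down

### The arm

A 6-joint arm with a two-finger parallel gripper is mounted at the origin on the work surface. World frame = base frame: x ahead of the robot, y to its left, z up, the work surface at z = 0. Lengths are in m, angles in rad, forces in N, time in s.
With the tool pointing down it reaches from about 0.375 to 0.9 m from the base axis. Payload 3.1 kg.
Tool frame: the origin (TCP) lies at the very end of the fingers, on their centre line; the grasp point (between the pads) lies 19 mm behind it; z points along the fingers, y is the direction in which the jaws open and shut (so a half turn about z gives the same grasp; the last joint's range is limited). The gripper opens to 85 mm and grips with 20 to 120 N. Pads are 22 mm wide; open, the fingers measure 114 mm over their backs; the gripper's body (76 mm by 85 mm) begins 54 mm behind the grasp point. The pads swing forward as they close: fully open they stand 13 mm farther back than shut.
Start: joints at [1.165, 0.527, 1.433, -0, 1.181, -0.178], TCP at [0.141, 0.609, 0.231] pointing down, gripper open.
Joint ranges: [-3.08, 3.08], [-0.75, 2.2], [0.22, 2.44], [-1.43, 4.57], [0, 2.65], [-2.85, 2.85]. Speed limits (rad/s): [2.79, 2.79, 3.14, 3.14, 3.14, 3.14].

### API

Orientations are given as a rotation vector (axis times angle).
In Python, from station import observe, optics, order gives the robot as it stands.
- The arm moves only by the shell command python3 -m creep 'ROWS' [FORCE]. ROWS is JSON, a list of rows, each an object with "fingers": the finger opening in mm, from 0 to 85.4; "delta_pos": the shift along the tool's x, y, z in mm, a list of three; "turn": the turn about the tool's z in degrees. In form: [{"fingers": fingers, "delta_pos": [dx, dy, dz], "turn": turn}, ...]. A call has exactly 5 rows; each row shifts and turns the commanded pose from where the row before left it, along the tool's axes as they then stand; what a row does not reach is not made up. A row lasts 1/10 s, in which the tool goes at most 50 mm and 8.59 degrees, less where a joint would pass 70% of its speed; a pose out of reach is approached as far as the arm can. A call is refused whole if a number of a shift passes 50 or a number of a turn 8.59, either way. A call with a gripper value outside its range is refused whole. The fingers move at their own pace and stop on an object; FORCE is the grip in N (left out, the last holds). Time passes only in rows, so rows that do not move let the fingers close, or fill a call up. It gives the time, the measured TCP pose, the force and the opening at its end, in the units of the state.
- observe(): the state, without advancing time (a new reading comes with each control period).
- optics.capture(name): name is "scene" or "top" or "wrist"; returns a dict with "pixels" (480x640x3 uint8, red, green, blue), "fx", "fy", "cx", "cy" (pixels), "dist_coeffs" ([k1, k2, p1, p2, k3] as OpenCV has them; the pictures are not rectified), "R" (3x3) and "t" (3): a world point X has camera coordinates R X + t; the wrist camera has in their place "hand_eye" (4x4, takes a point from camera to tool coordinates, whose origin is the TCP and whose axes are the flange's). Camera axes: x right, y down, z forward; pixel columns grow to the right and rows downward; lengths in m; the calibration is good to about 2 mm. A picture is of the moment at which its call begins: read the wrist's pose just before it. There is no depth.
- order.hand_in(): hands the job in, once; it reports no verdict.
The state is a dict: "time": time; "joint_positions": joint angles; "joint_velocities": joint speeds; "joint_torque": joint torques, N m; "ee_pos": TCP position; "ee_rot": TCP orientation; "wrist_force": force on the tool from outside, world axes, zero at the start; "torque": the same for the moment, N m; "gripper_width": finger opening in m.
Only numpy, scipy, OpenCV 4.12 (cv2) and the standard library are available. Lean on these libraries where they do the work, as an engineer would, in place of code of your own. Each camera call takes 0.05 s, during which the arm holds its last target. There are 200 camera calls.

### The job

Store both spice mills upright in the steel caddy, one in each pot, heavy end down. The two ends look the same, so lift each mill at its middle to feel which end is heavy, lay it down again and take it near its light end to stand it up. Lower the mills to the pot floor without dropping them, let go, and leave the other things on the table where they are.

Things in the scene. Friction and masses are not known exactly. Their poses are not given: they have to be found in the camera images.
- mill_a: one spice mill lying flat: square metal tube 42x42x170 mm, identical black end caps, about 0.3 kg. Origin at its middle, 21 mm above the table as it lies; x runs along its length. A heavy unit fixed inside one end, +x or -x, at random and not visible, puts its balance point about 30 mm from the middle: held level at the middle it loads the gripper with about 0.09 N m
- mill_b: the other mill, alike: spice mill lying flat: square metal tube 42x42x170 mm, identical black end caps, about 0.3 kg. Origin at its middle, 21 mm above the table as it lies; x runs along its length. A heavy unit fixed inside one end, +x or -x, at random and not visible, puts its balance point about 30 mm from the middle: held level at the middle it loads the gripper with about 0.09 N m
- caddy: caddy fixed to the table: two separate open square steel pots in a row on a 204x84 mm base, 120 mm between centres; each 68x68 mm inside (a mill fits most easily with its sides parallel to the pot, and leans up to 0.3 rad), walls 3 mm, inner floor 6 mm and rim 85 mm above the table. Origin on the table under the base's middle; x along the row (roughly away from the robot), y across, z up
- pot_near (a point): centre of the inner floor of the pot nearer the robot, 6 mm above the table; axes as the caddy's
- pot_far (a point): centre of the inner floor of the pot farther from the robot, 6 mm above the table; axes as the caddy's
Things that resemble listed ones, but are neither listed nor needed, are in the scene too. What is shaped like the mill_a but pink is not meant.

How it is judged:
By the outcome, as a careful person would: the job done as asked, in the order asked, and still so for the second after the job is handed in, with the robot touching nothing.
It also fails if it takes over 72 s, if anything falls off the work surface, if the arm or the gripper's body presses on something with over 40 N, if the wrist force passes 120 N, or if a joint passes its speed limit or range.

## Working session

There is one attempt and no reset: what is moved stays moved. The work goes in short steps, Python scripts to look and compute and a shell command to move; the robot and the scene stay as the last step left them, time stands still between calls to the robot, and variables do not carry over. Pictures are saved under pics/ and viewed, about 8 in all and at most 12, crops included, and the job is handed in when it is done.

```bash
ls; mkdir -p pics
python3 - <<'E'
from station import observe, optics
import cv2,json,pickle
for n in("scene","top"):
    c=optics.capture(n); pickle.dump(c,open(f'{n}.pkl','wb'))
    cv2.imwrite(f'pics/{n}0.png',c['pixels'][:,:,::-1])
    print(n,c['fx'],c['cx'],c['cy'],c['dist_coeffs'],c['R'],c['t'])
print(observe())
E
```

```text
pics
scene 467.99290939814716 325.732798512888 249.71104940050725 [-0.07731369  0.          0.          0.          0.        ] [[-0.2176037   0.97593296 -0.01426456]
 [ 0.70370917  0.14674517 -0.69516851]
 [-0.67634461 -0.16130935 -0.71870527]] [ 0.0892031  -0.33593787  1.06757066]
top 439.42487667817124 315.73381816835837 238.47528481415708 [-0.09302815  0.          0.          0.          0.        ] [[-0.00883341 -0.99995216  0.00420151]
 [-0.99031335  0.00816586 -0.13861023]
 [ 0.13856929 -0.00538522 -0.9903381 ]] [0.00707878 0.49222883 0.67837622]
{'time': 0.1, 'joint_positions': array([ 1.16450627e+00,  5.26937555e-01,  1.43199423e+00,  1.51587427e-05,
        1.18195146e+00, -1.78460028e-01]), 'joint_velocities': array([-0.00144466,  0.00160333, -0.00010872,  0.00030324, -0.002797  ,
       -0.0005121 ]), 'joint_torque': array([-9.42126056e-02, -4.08340323e+01, -1.61813521e+01, -6.89831155e-03,
       -2.34966790e-01, -6.21804240e-03]), 'ee_pos': array([0.14119758, 0.60907085, 0.23188171]), 'ee_rot': array([3.57088297e-01, 3.12104004e+00, 1.07334149e-03]), 'wrist_force': array([-0.19341076,  0.65267024,  1.27620301]), 'torque': array([-0.03825419, -0.00014494, -0.02929743]), 'gripper_width': 0.08525322345834276}
```

View pics/scene0.png

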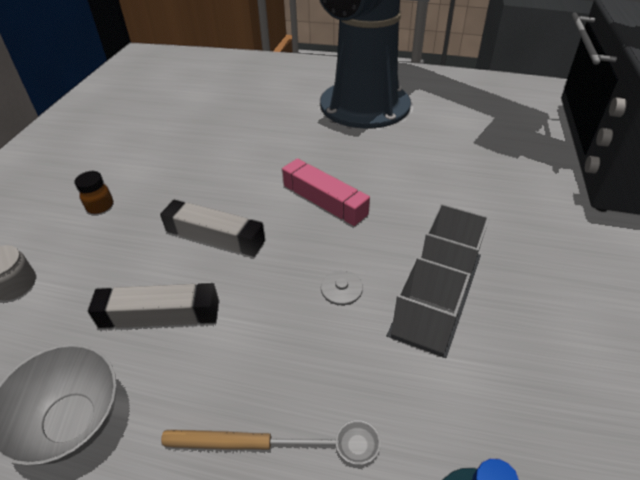

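View pics/top0.png

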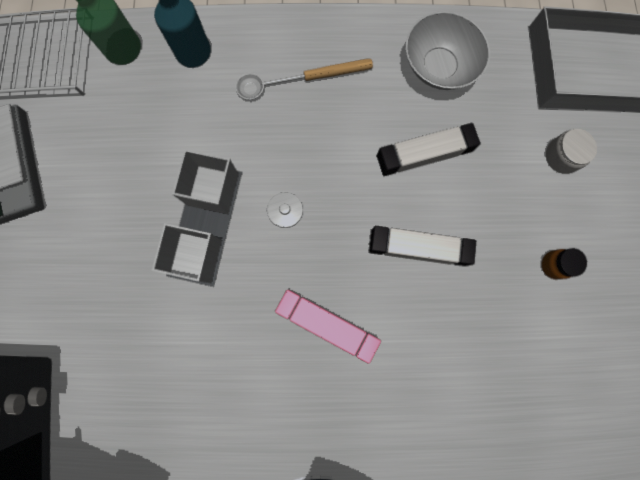

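The scene view looks back at the robot. In the top view the white mills with black caps are at about (428,148) and (423,246), the pink decoy at (328,326), the caddy pots at (207,182) and (187,253), and a small lid lies at (285,209).

```bash
cat > h.py <<'E'
import numpy as np,cv2,pickle
def ray(c,uv,z):
    K=np.array([[c['fx'],0,c['cx']],[0,c['fy'],c['cy']],[0,0,1]])
    p=cv2.undistortPoints(np.float64(uv).reshape(-1,1,2),K,np.float64(c['dist_coeffs'])).reshape(-1,2)
    R=np.array(c['R']);t=np.array(c['t']);o=-R.T@t
    d=np.c_[p,np.ones(len(p))]@R
    return o+d*((np.reshape(z,(-1,1))-o[2])/d[:,2:])
E
python3 - <<'E'
from h import *
for n in('top','scene'):
    c=pickle.load(open(n+'.pkl','rb'));im=c['pixels'];g=im.min(2)
    print(n,'cam',-np.array(c['R']).T@c['t'])
    boxes=[(370,115,490,180),(360,220,490,270)] if n=='top' else [(85,270,225,335),(155,190,270,260)]
    for x0,y0,x1,y1 in boxes:
        s=g[y0:y1,x0:x1]; print(np.percentile(s,[2,20,50,80,90,98]))
        m=(s>(205 if n=='top' else 160)).astype(np.uint8)
        m=cv2.morphologyEx(m,cv2.MORPH_OPEN,np.ones((3,3)))
        ct=max(cv2.findContours(m,0,2)[0],key=cv2.contourArea)
        r=cv2.boxPoints(cv2.minAreaRect(ct))+[x0,y0]
        w=ray(c,r,.042)
        print(r.round(1).tolist(),w[:,:2].round(4).tolist(),'ctr',w.mean(0).round(4),'sides',np.linalg.norm(w[1]-w[0]),np.linalg.norm(w[2]-w[1]))
        e=w[1]-w[0] if np.linalg.norm(w[1]-w[0])>np.linalg.norm(w[2]-w[1]) else w[2]-w[1]
        print('yaw',np.degrees(np.arctan2(e[1],e[0])))
c=pickle.load(open('top.pkl','rb'))
a=cv2.resize(c['pixels'][140:300,140:300,::-1],None,fx=3.5,fy=3.5,interpolation=2)
b=cv2.resize(pickle.load(open('scene.pkl','rb'))['pixels'][195:355,385:500,::-1],None,fx=3.5,fy=3.5,interpolation=2)*1
b=cv2.convertScaleAbs(b,alpha=1.5)[:, :240*3]
cv2.imwrite('pics/cad.png',np.hstack([a,b])[:,:].astype(np.uint8) if a.shape[0]==b.shape[0] else a)
print(a.shape,b.shape)
E
```

```text
top cam [0.3935212  0.00671217 0.74002002]
[ 10. 140. 154. 160. 171. 176.]Traceback (most recent call last):
  File "<stdin>", line 10, in <module>
ValueError: max() iterable argument is empty
```

Run:
```python
import cv2
a=cv2.imread('pics/cad.png');s=800/a.shape[1]
cv2.imwrite('pics/cad2.png',cv2.resize(a[:,:800] if a.shape[1]<=800 else a,None,fx=min(1,s),fy=min(1,s)));print(s)
```

```text
[ WARN:0@0.022] global loadsave.cpp:275 findDecoder imread_('pics/cad.png'): can't open/read file: check file path/integrity
Traceback (most recent call last):
AttributeError: 'NoneType' object has no attribute 'shape'
```

```bash
cat > m.py <<'E'
from h import *
for n in('top','scene'):
    c=pickle.load(open(n+'.pkl','rb'));im=c['pixels'];g=im.min(2)
    boxes=[(370,115,490,180),(360,220,490,270)] if n=='top' else [(85,270,225,335),(155,190,270,260)]
    for x0,y0,x1,y1 in boxes:
        s=g[y0:y1,x0:x1]
        lab=[]
        m=(s<45).astype(np.uint8)
        cs=sorted(cv2.findContours(m,0,2)[0],key=cv2.contourArea)[-2:]
        print(n,'caps',[(q.reshape(-1,2).mean(0)+[x0,y0]).round(1).tolist() for q in cs],[cv2.contourArea(q) for q in cs])
        # body: between caps
        k=np.vstack(cs); hull=cv2.convexHull(k); hm=cv2.fillConvexPoly(np.zeros_like(m),hull,1)
        print(' body vals',np.percentile(s[(hm>0)&(s>60)],[5,20,40,60,80,95]))
c=pickle.load(open('top.pkl','rb'))
f=lambda a,k:cv2.resize(a[:,:,::-1],None,fx=k,fy=k,interpolation=cv2.INTER_CUBIC)
a=f(c['pixels'][145:295,145:250],4)
b=f(c['pixels'][115:265+10,365:485],3.5)[:600]
b=np.vstack([b,np.zeros((600-b.shape[0],b.shape[1],3),np.uint8)])
o=np.hstack([a,b])[:,:800];print(a.shape,b.shape,o.shape);cv2.imwrite('pics/cad.png',o)
E
python3 m.py
```

```text
top caps [[468.8, 137.2], [388.3, 159.9]] [299.0, 449.5]
 body vals [ 75. 158. 169. 171. 174. 177.]
top caps [[466.3, 254.5], [379.5, 241.8]] [318.5, 401.0]
 body vals [ 74. 168. 186. 190. 192. 193.]
scene caps [[101.0, 309.1], [203.2, 302.6]] [583.5, 768.5]
 body vals [ 61.   62.  143.  151.  152.8 154. ]
scene caps [[170.8, 219.5], [250.2, 237.5]] [312.0, 640.0]
 body vals [ 67.  70.  75. 149. 151. 153.]
(600, 420, 3) (600, 420, 3) (600, 800, 3)
```

View pics/cad.png

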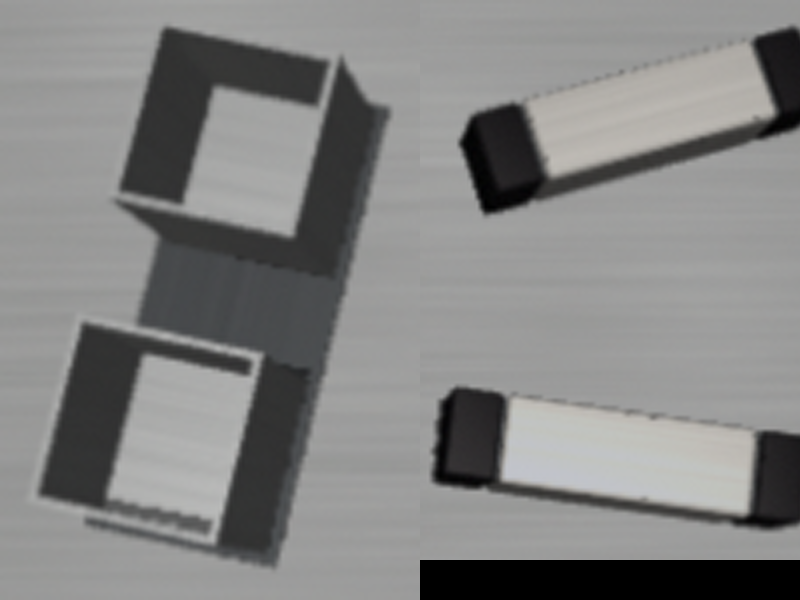

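The crop shows clear pot rims (far: corners (163,27), (340,60), (297,238), (115,197) in crop; near: (82,320), (262,355), (215,545), (37,498)) and both white mill top faces.

```bash
cat > m2.py <<'E'
from h import *
c=pickle.load(open('top.pkl','rb'))
def rep(n,q,z,o,s,dx=0):
    q=(np.array(q,float)-[dx,0]+.5)/s-.5+o
    w=ray(c,q,z); sd=np.linalg.norm(np.roll(w,-1,0)-w,axis=1)
    e=w[1]-w[0]+w[2]-w[3]; f=w[3]-w[0]+w[2]-w[1]
    print(n,w.mean(0).round(4),'sides',sd.round(4),'yaw01',np.degrees(np.arctan2(e[1],e[0])).round(1),'yaw03',np.degrees(np.arctan2(f[1],f[0])).round(1))
    return w.mean(0)
F=rep('far',[(163,27),(340,60),(297,238),(115,197)],.085,[145,145],4)
N=rep('near',[(82,320),(262,355),(215,545),(37,498)],.085,[145,145],4)
print('dist',np.linalg.norm(F-N),'dir',np.degrees(np.arctan2(*(F-N)[[1,0]])))
rep('mill1',[(528,102),(752,40),(775,115),(548,180)],.042,[365,115],3.5,420)
rep('mill2',[(510,393),(757,430),(750,517),(500,487)],.042,[365,115],3.5,420)
E
python3 m2.py
```

```text
far [0.5826 0.1786 0.085 ] sides [0.0717 0.0721 0.0733 0.07  ] yaw01 -102.6 yaw03 167.4
near [0.4665 0.2057 0.085 ] sides [0.0713 0.0735 0.0709 0.0695] yaw01 -103.0 yaw03 167.5
dist 0.11922179516486524 dir -13.111969089189698
mill1 [ 0.6464 -0.1912  0.042 ] sides [0.1155 0.039  0.1163 0.0395] yaw01 -73.8 yaw03 -167.8
mill2 [ 0.479  -0.1724  0.042 ] sides [0.1165 0.0408 0.1166 0.044 ] yaw01 -98.2 yaw03 172.2
```

```bash
cat > go.py <<'E'
import sys,numpy as np
from station import observe
from scipy.spatial.transform import Rotation as R
s=observe();p=s['ee_pos'];M=R.from_rotvec(s['ee_rot']).as_matrix()
a=np.degrees(np.arctan2(M[1,0],M[0,0]))
print('t',round(s['time'],2),'p',(p*1000).round(1),'xang',a.round(2),'w',round(s['gripper_width']*1000,1),'F',s['wrist_force'].round(2),'T_tool',(M.T@s['torque']).round(3))
if len(sys.argv)>3:
    t=np.array(list(map(float,sys.argv[1:4]))); print('tool delta',(M.T@(t-p*1000)).round(1))
    if len(sys.argv)>4: print('turn',-((float(sys.argv[4])-a+90)%180-90))
E
python3 -m creep '[{"fingers":85,"delta_pos":[-33.6,-33.2,0],"turn":0},{"fingers":85,"delta_pos":[-33.6,-33.2,0],"turn":0},{"fingers":85,"delta_pos":[-33.6,-33.2,0],"turn":0},{"fingers":85,"delta_pos":[-33.6,-33.2,0],"turn":0},{"fingers":85,"delta_pos":[-33.6,-33.2,0],"turn":0}]' 60
python3 go.py 646 -191 230 -73.8
```

```text
time: 0.6
ee_pos: [0.2681, 0.4091, 0.2319]
ee_rot: [0.356, 3.121, 0.006]
wrist_force: [0.1, 2.4, -0.7]
gripper_width: 0.0849
t 0.6 p [268.1 409.1 231.9] xang 166.98 w 84.9 F [ 0.11  2.36 -0.65] T_tool [-0.773  0.268 -0.105]
tool delta [-5.034e+02 -4.995e+02  1.000e-01]
turn 60.77514580061006
```

```bash
for i in 1 2 3; do python3 -m creep '[{"fingers":85,"delta_pos":[-33.6,-33.3,0],"turn":0},{"fingers":85,"delta_pos":[-33.6,-33.3,0],"turn":0},{"fingers":85,"delta_pos":[-33.6,-33.3,0],"turn":0},{"fingers":85,"delta_pos":[-33.6,-33.3,0],"turn":0},{"fingers":85,"delta_pos":[-33.6,-33.3,0],"turn":0}]' >/dev/null; done
for i in 1 2; do python3 -m creep '[{"fingers":85,"delta_pos":[0,0,3],"turn":6.08},{"fingers":85,"delta_pos":[0,0,3],"turn":6.08},{"fingers":85,"delta_pos":[0,0,3],"turn":6.08},{"fingers":85,"delta_pos":[0,0,3],"turn":6.08},{"fingers":85,"delta_pos":[0,0,3],"turn":6.08}]' >/dev/null; done
python3 go.py 646 -191 2 -73.8
cat > w.py <<'E'
import sys,cv2,pickle,numpy as np
from station import observe,optics
from scipy.spatial.transform import Rotation as Ro
s=observe();c=optics.capture('wrist')
H=np.array(c['hand_eye']);T=np.eye(4);T[:3,:3]=Ro.from_rotvec(s['ee_rot']).as_matrix();T[:3,3]=s['ee_pos']
W=np.linalg.inv(T@H);c['R']=W[:3,:3];c['t']=W[:3,3]
pickle.dump(c,open(sys.argv[1]+'.pkl','wb'));cv2.imwrite(f'pics/{sys.argv[1]}.png',c['pixels'][:,:,::-1])
E
python3 w.py w1
```

```text
t 3.1 p [ 644.7 -190.8  199.8] xang 105.9 w 84.9 F [ 0.48 -0.48 -4.45] T_tool [-0.123  0.13  -0.011]
tool delta [ -0.9   1.6 197.8]
turn -0.3014486749255241
```

View pics/w1.png

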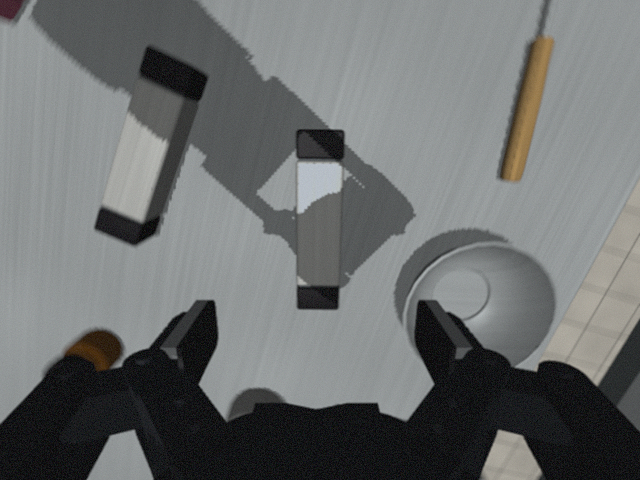

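The wrist view shows the mill centred between the fingers (body corners about (298,162), (343,162), (339,286), (298,286)), with the bowl on the right, well clear.

```bash
python3 - <<'E'
from h import *
c=pickle.load(open('w1.pkl','rb'))
w=ray(c,[(298,162),(343,162),(339,286),(298,286)],.042)
f=w[3]-w[0]+w[2]-w[1];print(w.mean(0),np.linalg.norm(np.roll(w,-1,0)-w,axis=1),np.degrees(np.arctan2(f[1],f[0])))
w=ray(c,[(297,130),(343,130),(338,308),(298,308)],.042);print(w.mean(0),np.linalg.norm(np.roll(w,-1,0)-w,axis=1))
E
python3 go.py 646 -191 2 -73.8
```

```text
[ 0.64720353 -0.19247965  0.042     ] [0.03884117 0.11604793 0.03934837 0.11607226] -74.81926256806221
[ 0.64634145 -0.19119946  0.042     ] [0.03873064 0.16577072 0.03918968 0.16580127]
t 3.15 p [ 644.4 -190.7  199.3] xang 105.74 w 84.9 F [ 0.49  0.22 -5.61] T_tool [-0.143  0.176 -0.044]
tool delta [ -1.2   2.  197.3]
turn -0.46005415353954504
```

```bash
python3 -m creep '[{"fingers":80,"delta_pos":[-1.5,2,30],"turn":0},{"fingers":80,"delta_pos":[0,0,30],"turn":0},{"fingers":80,"delta_pos":[0,0,30],"turn":0},{"fingers":80,"delta_pos":[0,0,30],"turn":0},{"fingers":80,"delta_pos":[0,0,30],"turn":0}]' 60 >/dev/null
python3 -m creep '[{"fingers":80,"delta_pos":[0,0,15],"turn":0},{"fingers":80,"delta_pos":[0,0,15],"turn":0},{"fingers":80,"delta_pos":[0,0,10],"turn":0},{"fingers":80,"delta_pos":[0,0,5],"turn":0},{"fingers":80,"delta_pos":[0,0,0],"turn":0}]' 
python3 go.py 646.5 -191.5 2 -74
python3 -m creep '[{"fingers":30,"delta_pos":[0,0,0],"turn":0},{"fingers":30,"delta_pos":[0,0,0],"turn":0},{"fingers":30,"delta_pos":[0,0,0],"turn":0},{"fingers":30,"delta_pos":[0,0,0],"turn":0},{"fingers":30,"delta_pos":[0,0,0],"turn":0}]' 60
python3 go.py 646.5 -191.5 2 -74
python3 -m creep '[{"fingers":30,"delta_pos":[0,0,0],"turn":0},{"fingers":30,"delta_pos":[0,0,0],"turn":0},{"fingers":30,"delta_pos":[0,0,0],"turn":0},{"fingers":30,"delta_pos":[0,0,0],"turn":0},{"fingers":30,"delta_pos":[0,0,0],"turn":0}]' 60
python3 go.py 646.5 -191.5 2 -74
```

```text
time: 4.15
ee_pos: [0.6479, -0.1921, 0.0062]
ee_rot: [1.887, 2.512, 0.0]
wrist_force: [-0.4, 0.2, -4.5]
gripper_width: 0.0798
t 4.15 p [ 647.9 -192.1    6.2] xang 106.16 w 79.8 F [-0.43  0.19 -4.47] T_tool [-0.094  0.213  0.004]
tool delta [ 1.  -1.2  4.2]
turn 0.15871179348320652
time: 4.65
ee_pos: [0.6486, -0.1925, 0.0075]
ee_rot: [1.886, 2.51, 0.001]
wrist_force: [0.2, -0.1, -0.3]
gripper_width: 0.0412
t 4.65 p [ 648.6 -192.5    7.5] xang 106.15 w 41.2 F [ 0.24 -0.11 -0.35] T_tool [-0.03   0.21  -0.043]
tool delta [ 1.6 -1.7  5.5]
turn 0.15433195030959723
time: 5.15
ee_pos: [0.6486, -0.1925, 0.0075]
ee_rot: [1.886, 2.51, 0.001]
wrist_force: [0.6, -1.0, 5.6]
gripper_width: 0.0414
t 5.15 p [ 648.6 -192.5    7.5] xang 106.15 w 41.4 F [ 0.64 -0.98  5.64] T_tool [0.068 0.283 0.023]
tool delta [ 1.6 -1.8  5.5]
turn 0.15369638269032748
```

```bash
python3 -m creep '[{"fingers":30,"delta_pos":[0,0,-10],"turn":0},{"fingers":30,"delta_pos":[0,0,-10],"turn":0},{"fingers":30,"delta_pos":[0,0,-10],"turn":0},{"fingers":30,"delta_pos":[0,0,-10],"turn":0},{"fingers":30,"delta_pos":[0,0,0],"turn":0}]' >/dev/null;python3 go.py
for i in 1 2 3 ; do python3 -m creep '[{"fingers":30,"delta_pos":[0,0,0],"turn":0},{"fingers":30,"delta_pos":[0,0,0],"turn":0},{"fingers":30,"delta_pos":[0,0,0],"turn":0},{"fingers":30,"delta_pos":[0,0,0],"turn":0},{"fingers":30,"delta_pos":[0,0,0],"turn":0}]' >/dev/null;python3 go.py; done
python3 w.py w2
```

```text
t 5.65 p [ 648.9 -192.6   48.1] xang 106.15 w 41.1 F [ 0.33  0.53 -7.95] T_tool [-0.157  0.038  0.063]
t 6.15 p [ 647.6 -192.1   46. ] xang 106.15 w 41.1 F [ 0.19 -0.56 -8.21] T_tool [-0.047  0.065 -0.009]
t 6.65 p [ 647.8 -192.1   46.4] xang 106.15 w 41.3 F [-0.44 -0.42 -8.23] T_tool [-0.08   0.064 -0.009]
t 7.15 p [ 647.8 -192.1   46.3] xang 106.15 w 41.1 F [-0.   -0.8  -8.32] T_tool [-0.146  0.09  -0.003]
```

View pics/w2.png

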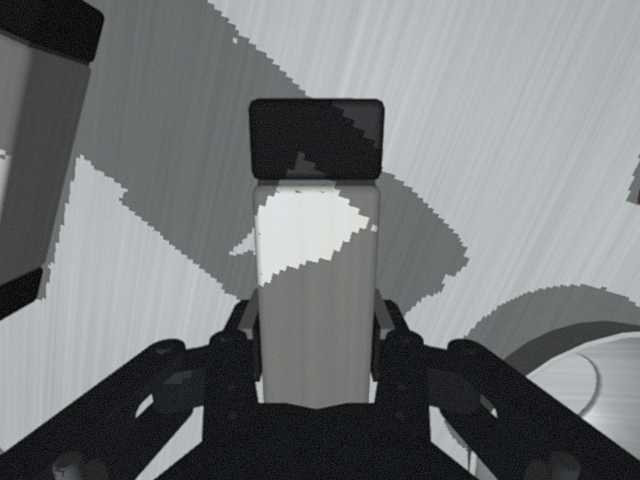

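The wrist view shows the mill lifted, level as far as can be judged, with the +x end cap at (316,140). The loaded torque about tool y is about 0.065, against about 0.2 when free. I'll lay it down and take a free baseline at the same pose.

```bash
python3 -m creep '[{"fingers":30,"delta_pos":[0,0,12],"turn":0},{"fingers":30,"delta_pos":[0,0,12],"turn":0},{"fingers":30,"delta_pos":[0,0,10],"turn":0},{"fingers":30,"delta_pos":[0,0,4],"turn":0},{"fingers":30,"delta_pos":[0,0,1],"turn":0}]' ;python3 go.py
python3 -m creep '[{"fingers":30,"delta_pos":[0,0,0],"turn":0},{"fingers":70,"delta_pos":[0,0,0],"turn":0},{"fingers":70,"delta_pos":[0,0,0],"turn":0},{"fingers":70,"delta_pos":[0,0,0],"turn":0},{"fingers":70,"delta_pos":[0,0,0],"turn":0}]' ;python3 go.py
python3 -m creep '[{"fingers":70,"delta_pos":[0,0,-20],"turn":0},{"fingers":70,"delta_pos":[0,0,-20],"turn":0},{"fingers":70,"delta_pos":[0,0,0],"turn":0},{"fingers":70,"delta_pos":[0,0,0],"turn":0},{"fingers":70,"delta_pos":[0,0,0],"turn":0}]' ;python3 go.py
python3 -m creep '[{"fingers":70,"delta_pos":[0,0,0],"turn":0},{"fingers":70,"delta_pos":[0,0,0],"turn":0},{"fingers":70,"delta_pos":[0,0,0],"turn":0},{"fingers":70,"delta_pos":[0,0,0],"turn":0},{"fingers":70,"delta_pos":[0,0,0],"turn":0}]' >/dev/null ;python3 go.py
```

```text
time: 7.7
ee_pos: [0.6468, -0.1916, 0.0076]
ee_rot: [-1.885, -2.509, 0.001]
wrist_force: [-4.7, 1.2, 4.5]
gripper_width: 0.0414
t 7.7 p [ 646.8 -191.6    7.6] xang 106.16 w 41.4 F [-4.73  1.2   4.46] T_tool [0.516 0.436 0.053]
time: 8.2
ee_pos: [0.6481, -0.1923, 0.0073]
ee_rot: [1.887, 2.511, 0.0]
wrist_force: [0.3, -0.1, -5.8]
gripper_width: 0.0703
t 8.2 p [ 648.1 -192.3    7.3] xang 106.14 w 70.3 F [ 0.33 -0.11 -5.84] T_tool [-0.148  0.169 -0.012]
time: 8.7
ee_pos: [0.6471, -0.1918, 0.0462]
ee_rot: [-1.886, -2.51, 0.001]
wrist_force: [0.2, -0.8, -5.2]
gripper_width: 0.0698
t 8.7 p [ 647.1 -191.8   46.2] xang 106.15 w 69.8 F [ 0.15 -0.83 -5.15] T_tool [-0.113  0.214  0.017]
t 9.2 p [ 647.8 -192.1   47.2] xang 106.15 w 70.1 F [ 0.63 -0.81 -4.44] T_tool [-0.143  0.185  0.026]
```

Free torque is 0.20 and loaded 0.07, so the change of −0.12 N m puts the heavy end toward tool +x. Now I'll grasp 68 mm toward −x (the light end) with a weak grip and lift along an arc about the heavy end.

```bash
python3 -m creep '[{"fingers":70,"delta_pos":[-25,0,0],"turn":0},{"fingers":70,"delta_pos":[-25,0,0],"turn":0},{"fingers":70,"delta_pos":[-17,0,0],"turn":0},{"fingers":70,"delta_pos":[0,0,20],"turn":0},{"fingers":70,"delta_pos":[0,0,20],"turn":0}]' 25
python3 -m creep '[{"fingers":30,"delta_pos":[0,0,0],"turn":0},{"fingers":30,"delta_pos":[0,0,0],"turn":0},{"fingers":30,"delta_pos":[0,0,0],"turn":0},{"fingers":30,"delta_pos":[0,0,0],"turn":0},{"fingers":30,"delta_pos":[0,0,0],"turn":0}]' 25
python3 go.py
python3 -m creep '[{"fingers":30,"delta_pos":[6.8,0,-26.2],"turn":0},{"fingers":30,"delta_pos":[11.3,0,-24.5],"turn":0},{"fingers":30,"delta_pos":[15.4,0,-22.3],"turn":0},{"fingers":30,"delta_pos":[0,0,0],"turn":0},{"fingers":30,"delta_pos":[0,0,0],"turn":0}]' 25
python3 go.py
python3 w.py w3
python3 - <<'E'
from station import optics
import cv2
a=optics.capture('scene')['pixels'][:,:,::-1];b=cv2.imread('pics/w3.png')
import numpy as np
cv2.imwrite('pics/c3.png',cv2.resize(np.hstack([a,b]),(800,300),interpolation=3))
E
```

```text
time: 9.7
ee_pos: [0.6673, -0.2579, 0.0079]
ee_rot: [1.887, 2.508, 0.001]
wrist_force: [-0.5, 1.0, -6.1]
gripper_width: 0.0702
time: 10.2
ee_pos: [0.6668, -0.2566, 0.0079]
ee_rot: [1.886, 2.511, -0.0]
wrist_force: [-0.2, -1.3, -8.8]
gripper_width: 0.0414
t 10.2 p [ 666.8 -256.6    7.9] xang 106.17 w 41.4 F [-0.21 -1.29 -8.78] T_tool [-0.112 -0.114  0.029]
time: 10.7
ee_pos: [0.6575, -0.2245, 0.0808]
ee_rot: [1.885, 2.511, -0.0]
wrist_force: [0.9, 0.3, -8.6]
gripper_width: 0.0416
t 10.7 p [ 657.5 -224.5   80.8] xang 106.2 w 41.6 F [ 0.85  0.3  -8.58] T_tool [-0.167 -0.13   0.02 ]
```

View pics/c3.png

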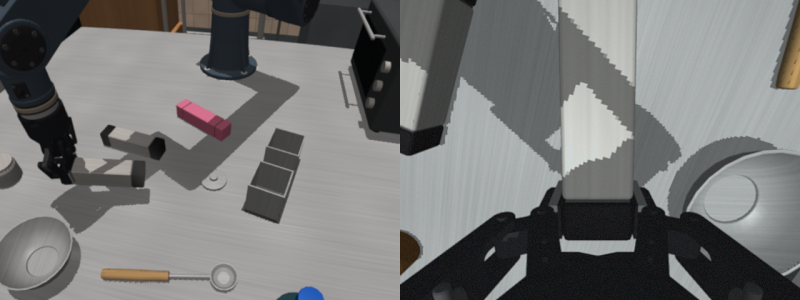

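The arm holds the mill level near its light end at 25 N, and a torque change of −0.33 confirms the heavy end is at +x. The pads are too firm for it to pivot, so I'll try 20 N.

```bash
python3 -m creep '[{"fingers":30,"delta_pos":[0,0,10],"turn":0},{"fingers":30,"delta_pos":[0,0,10],"turn":0},{"fingers":30,"delta_pos":[0,0,10],"turn":0},{"fingers":30,"delta_pos":[0,0,10],"turn":0},{"fingers":30,"delta_pos":[0,0,0],"turn":0}]' 20
python3 go.py
python3 -m creep '[{"fingers":41,"delta_pos":[0,0,0],"turn":0},{"fingers":41,"delta_pos":[0,0,0],"turn":0},{"fingers":41,"delta_pos":[0,0,0],"turn":0},{"fingers":41,"delta_pos":[0,0,0],"turn":0},{"fingers":41,"delta_pos":[0,0,0],"turn":0}]' 20
python3 go.py
python3 w.py w4
python3 - <<'E'
import cv2
a=cv2.imread('pics/w4.png')
import numpy as np
print((a[:,300:400].mean(axis=(1,2)))[::20].round())
g=a.max(2)
for v in(20,100,200,300): 
    r=g[v,:].astype(int); d=np.abs(np.diff(r)); print(v,[int(i) for i in np.where(d>25)[0]])
E
```

```text
time: 11.3
ee_pos: [0.6555, -0.2236, 0.0374]
ee_rot: [-1.885, -2.507, 0.001]
wrist_force: [-0.1, -0.2, -7.8]
gripper_width: 0.0416
t 11.3 p [ 655.5 -223.6   37.4] xang 106.14 w 41.6 F [-0.15 -0.21 -7.81] T_tool [-0.119 -0.082  0.021]
time: 11.8
ee_pos: [0.6573, -0.2244, 0.0408]
ee_rot: [1.887, 2.511, 0.0]
wrist_force: [-0.4, 0.2, -8.0]
gripper_width: 0.0416
t 11.8 p [ 657.3 -224.4   40.8] xang 106.15 w 41.6 F [-0.44  0.23 -8.04] T_tool [-0.073 -0.109  0.026]
[184. 185. 187. 187. 170. 160. 145. 130. 149. 148. 165. 182. 158. 116.
 114. 104.  50.  27.  25.  31. 138.  23.  23.  23.]
20 [229, 233, 234, 246, 253, 254, 257, 376, 378]
100 [337, 376]
200 [32, 33, 124, 261, 262, 354, 355, 356, 422, 423]
300 [237, 238, 425, 466, 467, 570, 571, 572]
```

```bash
python3 -m creep '[{"fingers":41,"delta_pos":[0,0,10],"turn":0},{"fingers":41,"delta_pos":[0,0,10],"turn":0},{"fingers":41,"delta_pos":[0,0,6],"turn":0},{"fingers":41,"delta_pos":[0,0,0],"turn":0},{"fingers":41,"delta_pos":[0,0,0],"turn":0}]' 20 >/dev/null
python3 go.py
python3 -m creep '[{"fingers":41.5,"delta_pos":[0,0,0],"turn":0},{"fingers":41.5,"delta_pos":[0,0,0],"turn":0},{"fingers":41.5,"delta_pos":[0,0,0],"turn":0},{"fingers":41.5,"delta_pos":[0,0,0],"turn":0},{"fingers":41.5,"delta_pos":[0,0,0],"turn":0}]' 20 >/dev/null
python3 go.py
python3 -m creep '[{"fingers":42,"delta_pos":[0,0,0],"turn":0},{"fingers":42,"delta_pos":[0,0,0],"turn":0},{"fingers":42,"delta_pos":[0,0,0],"turn":0},{"fingers":42,"delta_pos":[0,0,0],"turn":0},{"fingers":42,"delta_pos":[0,0,0],"turn":0}]' 20 >/dev/null
python3 go.py
```

```text
t 12.35 p [ 656.7 -224.    13.6] xang 106.15 w 41.4 F [ 0.58 -0.92 -7.75] T_tool [-0.231 -0.068  0.021]
t 12.85 p [ 657.  -224.2   14.2] xang 106.16 w 41.4 F [-0.07 -0.41 -8.17] T_tool [-0.125 -0.096 -0.046]
t 13.35 p [ 657.2 -224.3   14.6] xang 106.15 w 42.0 F [-0.64  1.11 -4.34] T_tool [-0.085  0.229 -0.023]
```

```bash
python3 -m creep '[{"fingers":42,"delta_pos":[0,0,6],"turn":0},{"fingers":41.7,"delta_pos":[0,0,0],"turn":0},{"fingers":41.7,"delta_pos":[0,0,0],"turn":0},{"fingers":41.7,"delta_pos":[0,0,0],"turn":0},{"fingers":41.7,"delta_pos":[0,0,0],"turn":0}]' 20 >/dev/null
python3 go.py
python3 -m creep '[{"fingers":41.7,"delta_pos":[0,0,-5],"turn":0},{"fingers":41.7,"delta_pos":[1,0,-5],"turn":0},{"fingers":41.7,"delta_pos":[1,0,-5],"turn":0},{"fingers":41.7,"delta_pos":[0,0,0],"turn":0},{"fingers":41.7,"delta_pos":[0,0,0],"turn":0}]' 20 >/dev/null
python3 go.py
```

```text
t 13.85 p [ 657.6 -224.8    8.4] xang 106.14 w 42.2 F [ 0.47 -2.07 -3.5 ] T_tool [-0.23  -0.141 -0.072]
t 14.35 p [ 656.4 -222.    23.6] xang 106.15 w 41.8 F [ 0.14  0.07 -5.48] T_tool [-0.085  0.327 -0.024]
```

```bash
python3 -m creep '[{"fingers":41.7,"delta_pos":[3,0,-10],"turn":0},{"fingers":41.7,"delta_pos":[5,0,-13],"turn":0},{"fingers":41.7,"delta_pos":[6,0,-12],"turn":0},{"fingers":41.7,"delta_pos":[8,0,-12],"turn":0},{"fingers":41.7,"delta_pos":[9,0,-11],"turn":0}]' 20 >/dev/null
python3 go.py
cat > two.py <<'E'
import sys,cv2,numpy as np
from station import optics
a=optics.capture(sys.argv[2] if len(sys.argv)>2 else 'scene')['pixels'][:,:,::-1];b=optics.capture('wrist')['pixels'][:,:,::-1]
cv2.imwrite(f'pics/{sys.argv[1]}.png',cv2.resize(np.hstack([a,b]),(800,300),interpolation=3))
E
python3 two.py c4
```

```text
t 14.85 p [ 648.  -192.1   83. ] xang 106.17 w 41.9 F [ 0.2  -0.61 -6.56] T_tool [-0.005  0.026 -0.016]
```

View pics/c4.png

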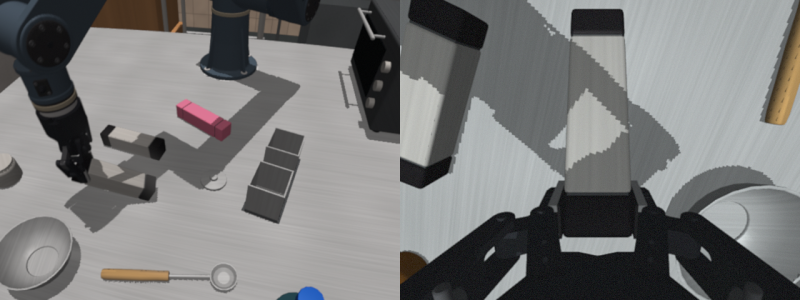

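The mill is pivoting, its far end on the table and tilted about 30°. I'll continue the arc.

```bash
python3 -m creep '[{"fingers":41.7,"delta_pos":[9.5,0,-9.6],"turn":0},{"fingers":41.7,"delta_pos":[9.5,0,-9.6],"turn":0},{"fingers":41.7,"delta_pos":[11,0,-7.9],"turn":0},{"fingers":41.7,"delta_pos":[11,0,-7.9],"turn":0},{"fingers":41.7,"delta_pos":[12.2,0,-5.8],"turn":0}]' 20 >/dev/null
python3 go.py
python3 -m creep '[{"fingers":41.7,"delta_pos":[12.2,0,-5.8],"turn":0},{"fingers":41.7,"delta_pos":[13,0,-3.6],"turn":0},{"fingers":41.7,"delta_pos":[13,0,-3.6],"turn":0},{"fingers":41.7,"delta_pos":[13.4,0,-1.2],"turn":0},{"fingers":41.7,"delta_pos":[13.4,0,-1.2],"turn":0}]' 20 >/dev/null
python3 go.py
python3 -m creep '[{"fingers":41.7,"delta_pos":[13.5,0,1],"turn":0},{"fingers":41.7,"delta_pos":[13.5,0,1],"turn":0},{"fingers":41.7,"delta_pos":[0,0,0],"turn":0},{"fingers":41.7,"delta_pos":[0,0,0],"turn":0},{"fingers":41.7,"delta_pos":[0,0,0],"turn":0}]' 20 >/dev/null
python3 go.py
python3 two.py c5
```

```text
t 15.45 p [ 632.7 -140.5  122.8] xang 106.17 w 41.6 F [ 0.03 -0.95 -7.47] T_tool [-0.099  0.024 -0.033]
t 15.95 p [614.5 -77.8 137.4] xang 106.15 w 42.1 F [ 0.62 -0.2  -8.32] T_tool [-0.122  0.068 -0.008]
t 16.45 p [608.  -53.7 135.5] xang 106.13 w 42.0 F [ 0.55 -0.11 -8.49] T_tool [-0.158  0.102  0.043]
```

View pics/c5.png

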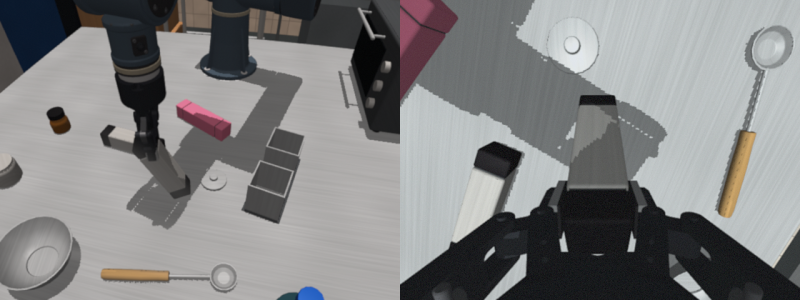

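The mill hangs about 30° off vertical with the heavy end down and off the table. I'll lower it a little and ease the grip in small steps so it swings plumb.

```bash
python3 -m creep '[{"fingers":41.7,"delta_pos":[0,0,5],"turn":0},{"fingers":41.75,"delta_pos":[0,0,0],"turn":0},{"fingers":41.75,"delta_pos":[0,0,0],"turn":0},{"fingers":41.75,"delta_pos":[0,0,0],"turn":0},{"fingers":41.75,"delta_pos":[0,0,0],"turn":0}]' 20 >/dev/null
python3 go.py
python3 -m creep '[{"fingers":41.8,"delta_pos":[0,0,0],"turn":0},{"fingers":41.8,"delta_pos":[0,0,0],"turn":0},{"fingers":41.8,"delta_pos":[0,0,0],"turn":0},{"fingers":41.8,"delta_pos":[0,0,0],"turn":0},{"fingers":41.8,"delta_pos":[0,0,0],"turn":0}]' 20 >/dev/null
python3 go.py
python3 w.py w6
python3 - <<'E'
import cv2,numpy as np
g=cv2.imread('pics/w6.png').max(2)
print([int(g[v-3:v+4,300:335].mean()) for v in range(100,420,20)])
E
```

```text
t 17.05 p [608.8 -53.9 131.7] xang 106.15 w 42.1 F [-0.17 -2.3   4.17] T_tool [ 0.036 -0.349 -0.036]
t 17.55 p [608.7 -53.8 131.7] xang 106.16 w 41.8 F [ 0.31 -2.41  5.69] T_tool [ 0.067 -0.397  0.03 ]
[198, 197, 154, 24, 119, 122, 112, 93, 93, 94, 115, 23, 24, 30, 27, 26]
```

```bash
python3 -m creep '[{"fingers":41.7,"delta_pos":[4,0,-1],"turn":0},{"fingers":41.7,"delta_pos":[6,0,-1],"turn":0},{"fingers":41.7,"delta_pos":[6,0,-1],"turn":0},{"fingers":41.7,"delta_pos":[6,0,0],"turn":0},{"fingers":41.7,"delta_pos":[0,0,0],"turn":0}]' 20 >/dev/null
python3 go.py
python3 -m creep '[{"fingers":41.7,"delta_pos":[6,0,0],"turn":0},{"fingers":41.7,"delta_pos":[6,0,0],"turn":0},{"fingers":41.7,"delta_pos":[6,0,0],"turn":0},{"fingers":41.7,"delta_pos":[6,0,0],"turn":0},{"fingers":41.7,"delta_pos":[0,0,0],"turn":0}]' 20 >/dev/null
python3 go.py
python3 w.py w7
python3 - <<'E'
import cv2,numpy as np
g=cv2.imread('pics/w7.png').max(2)
print([int(g[v-3:v+4,300:335].mean()) for v in range(100,420,20)])
E
```

```text
t 18.1 p [601.2 -30.3 133.2] xang 106.2 w 42.2 F [ 2.04  0.33 -0.81] T_tool [-0.71   0.295  0.012]
t 18.6 p [592.5  -7.6 132.4] xang 106.2 w 41.4 F [ 0.2   0.24 -6.92] T_tool [-0.148  0.351  0.003]
[199, 205, 199, 120, 188, 166, 79, 79, 80, 81, 84, 22, 22, 27, 27, 27]
```

```bash
python3 -m creep '[{"fingers":41.7,"delta_pos":[6,0,0],"turn":0},{"fingers":41.7,"delta_pos":[6,0,0],"turn":0},{"fingers":41.7,"delta_pos":[0,0,-10],"turn":0},{"fingers":40,"delta_pos":[0,0,-10],"turn":0},{"fingers":40,"delta_pos":[0,0,0],"turn":0}]' 25 >/dev/null
python3 go.py
python3 two.py c6
```

```text
t 19.15 p [593.1   2.3 155.7] xang 106.15 w 41.7 F [ 0.93 -0.05 -7.61] T_tool [-0.138  0.163  0.018]
```

View pics/c6.png

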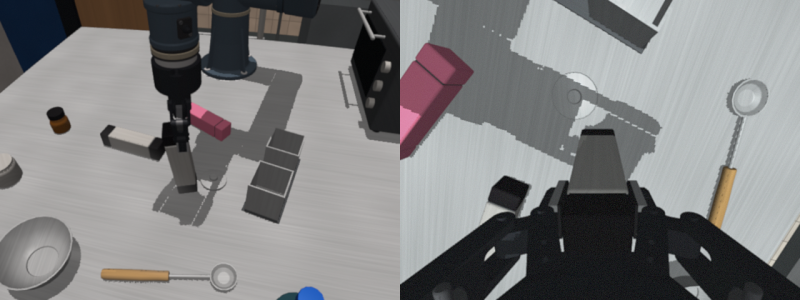

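```bash
python3 w.py w8
cat > tilt.py <<'E'
import sys
from h import *
from station import observe
from scipy.spatial.transform import Rotation as Ro
from scipy.optimize import brentq
c=pickle.load(open(sys.argv[1]+'.pkl','rb'));H=np.array(c['hand_eye'])
g=c['pixels'].max(2).astype(int)
col=g[:,305:330].mean(1)
dark=[v for v in range(60,300) if col[v]<60]
print('col profile',[(v,int(col[v])) for v in range(dark[0]-6,dark[0]+20,3)])
v=dark[0]-.5
K=np.array([[c['fx'],0,c['cx']],[0,c['fy'],c['cy']],[0,0,1]])
p=cv2.undistortPoints(np.float64([[[317,v]]]),K,np.float64(c['dist_coeffs']))[0,0]
o=H[:3,3];d=H[:3,:3]@np.r_[p,1];print('cam in tool',o.round(3),'dir',d.round(3))
G=np.array([0,0,-.024]);L=float(sys.argv[2]) if len(sys.argv)>2 else .153
f=lambda s:np.hypot(*(o+s*d-G)[[0,2]])-np.hypot(L,.014)
s=[brentq(f,a,a+.01) for a in np.arange(.02,.6,.01) if f(a)*f(a+.01)<0]
for q in s:
    P=o+q*d-G; a=np.degrees(np.arctan2(P[0],P[2])-np.arctan2(.014,L)); print('corner',P.round(4),'tilt deg',a.round(1))
E
python3 tilt.py w8; python3 go.py
```

```text
col profile [(201, 121), (204, 114), (207, 32), (210, 22), (213, 23), (216, 53), (219, 78), (222, 77), (225, 79)]
cam in tool [ 0.073 -0.001 -0.142] dir [-0.185  0.004  0.988]
corner [ 2.22e-02 -1.00e-04  1.52e-01] tilt deg 3.1
t 19.3 p [591.6   2.4 153.9] xang 106.14 w 41.3 F [ 0.43  0.38 -8.12] T_tool [-0.087  0.217  0.002]
```

Tilt is only about 3° with the heavy end down. I'll carry it to the far pot.

```bash
python3 -m creep '[{"fingers":38,"delta_pos":[0,0,-22],"turn":0},{"fingers":38,"delta_pos":[0,0,-22],"turn":0},{"fingers":38,"delta_pos":[0,0,-22],"turn":0},{"fingers":38,"delta_pos":[0,0,-22],"turn":0},{"fingers":38,"delta_pos":[0,0,-4],"turn":5}]' 35 >/dev/null
python3 go.py 582.6 178.6 242 77
```

```text
t 19.8 p [592.9   2.2 248.2] xang 101.01 w 41.8 F [ 0.6   0.05 -7.2 ] T_tool [-0.16   0.16  -0.013]
tool delta [175.2  23.5   6. ]
turn 24.013025356964917
```

```bash
python3 -m creep '[{"fingers":38,"delta_pos":[22,3,0],"turn":0},{"fingers":38,"delta_pos":[38,5,0],"turn":0},{"fingers":38,"delta_pos":[45,6,0],"turn":0},{"fingers":38,"delta_pos":[42,6,0],"turn":0},{"fingers":38,"delta_pos":[28,3.5,0],"turn":0}]' 35 >/dev/null
python3 -m creep '[{"fingers":38,"delta_pos":[0,0,0],"turn":5},{"fingers":38,"delta_pos":[0,0,0],"turn":6},{"fingers":38,"delta_pos":[0,0,0],"turn":7},{"fingers":38,"delta_pos":[0,0,0],"turn":6},{"fingers":38,"delta_pos":[0,0,0],"turn":0}]' 35 >/dev/null
python3 go.py 582.6 178.6 242 77
python3 w.py w9;python3 tilt.py w9
python3 - <<'E'
from station import optics
import cv2,pickle
c=optics.capture('top');pickle.dump(c,open('top2.pkl','wb'))
s=optics.capture('scene')['pixels'][150:420,330:560,::-1]
w=cv2.imread('pics/w9.png')
import numpy as np
cv2.imwrite('pics/c7.png',np.hstack([cv2.resize(w,(440,330)),cv2.resize(s,(281,330))]))
E
```

```text
t 20.8 p [580.2 178.7 245. ] xang 77.16 w 41.5 F [-0.17 -0.51 -7.58] T_tool [-0.033  0.207 -0.043]
tool delta [0.4 2.4 3. ]
turn 0.15557522490286146
col profile [(165, 116), (168, 107), (171, 58), (174, 69), (177, 72), (180, 72), (183, 119), (186, 133), (189, 123)]
cam in tool [ 0.072 -0.001 -0.142] dir [-0.083  0.003  1.019]
corner [ 0.0508 -0.      0.145 ] tilt deg 14.1
```

View pics/c7.png

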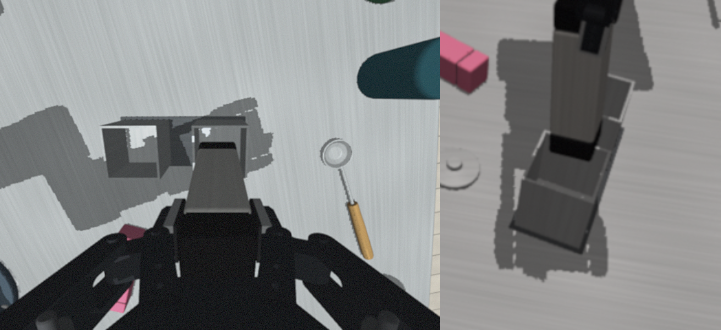

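The wrist view shows the mill's end cap still at row about 207 (the 14° reading came from the pot wall, so the tilt is still about 3°), above the far pot. I'll lower it in stages.

```bash
python3 -m creep '[{"fingers":38,"delta_pos":[-1,2,8],"turn":0},{"fingers":38,"delta_pos":[0,0,16],"turn":0},{"fingers":38,"delta_pos":[0,0,16],"turn":0},{"fingers":38,"delta_pos":[0,0,12],"turn":0},{"fingers":38,"delta_pos":[0,0,8],"turn":0}]' 35 >/dev/null
python3 go.py 582.6 178.6 140 77
python3 -m creep '[{"fingers":38,"delta_pos":[0,0,10],"turn":0},{"fingers":38,"delta_pos":[0,0,10],"turn":0},{"fingers":38,"delta_pos":[0,0,8],"turn":0},{"fingers":38,"delta_pos":[0,0,6],"turn":0},{"fingers":38,"delta_pos":[0,0,0],"turn":0}]' 35 >/dev/null
python3 go.py 582.6 178.6 140 77
```

```text
t 21.45 p [581.8 177.2 183.9] xang 77.16 w 41.6 F [-0.28  0.64 -8.73] T_tool [-0.045  0.245 -0.059]
tool delta [ 1.6  0.5 43.9]
turn 0.16432275073150038
t 21.95 p [581.8 177.3 150.5] xang 77.15 w 41.6 F [-0.62  0.18 -8.15] T_tool [ 0.006  0.187 -0.016]
tool delta [ 1.4  0.5 10.5]
turn 0.15019379358122364
```

```bash
python3 -m creep '[{"fingers":38,"delta_pos":[0,0,3],"turn":0},{"fingers":38,"delta_pos":[0,0,2],"turn":0},{"fingers":38,"delta_pos":[0,0,2],"turn":0},{"fingers":38,"delta_pos":[0,0,2],"turn":0},{"fingers":38,"delta_pos":[0,0,0],"turn":0}]' 35 >/dev/null
python3 go.py
python3 -m creep '[{"fingers":38,"delta_pos":[0,0,1],"turn":0},{"fingers":38,"delta_pos":[0,0,0],"turn":0},{"fingers":38,"delta_pos":[0,0,1],"turn":0},{"fingers":38,"delta_pos":[0,0,0],"turn":0},{"fingers":38,"delta_pos":[0,0,0],"turn":0}]' 35 >/dev/null
python3 go.py
```

```text
t 22.45 p [582.2 177.4 142.3] xang 77.15 w 41.7 F [ 0.47  0.08 -8.29] T_tool [-0.048  0.22  -0.052]
t 22.95 p [582.3 177.4 140.5] xang 77.15 w 41.8 F [ 0.05  0.2  -7.84] T_tool [-0.022  0.226 -0.037]
```

```bash
python3 -m creep '[{"fingers":38,"delta_pos":[0,0,1],"turn":0},{"fingers":38,"delta_pos":[0,0,0],"turn":0},{"fingers":38,"delta_pos":[0,0,1],"turn":0},{"fingers":38,"delta_pos":[0,0,0],"turn":0},{"fingers":38,"delta_pos":[0,0,0],"turn":0}]' 35 >/dev/null
python3 go.py
python3 -m creep '[{"fingers":38,"delta_pos":[0,0,1],"turn":0},{"fingers":38,"delta_pos":[0,0,0],"turn":0},{"fingers":38,"delta_pos":[0,0,1],"turn":0},{"fingers":38,"delta_pos":[0,0,0],"turn":0},{"fingers":38,"delta_pos":[0,0,0],"turn":0}]' 35 >/dev/null
python3 go.py
```

```text
t 23.45 p [582.5 177.4 138.5] xang 77.15 w 41.5 F [ 0.29 -0.6  -7.5 ] T_tool [-0.072  0.179  0.   ]
t 23.95 p [582.6 177.6 138.3] xang 77.15 w 41.9 F [-1.23  1.21  4.8 ] T_tool [ 0.751 -0.054  0.049]
```

Contact with the floor at TCP z = 138. Now to release and rise.

```bash
python3 -m creep '[{"fingers":43,"delta_pos":[0,0,0],"turn":0},{"fingers":46,"delta_pos":[0,0,0],"turn":0},{"fingers":55,"delta_pos":[0,0,0],"turn":0},{"fingers":66,"delta_pos":[0,0,0],"turn":0},{"fingers":70,"delta_pos":[0,0,0],"turn":0}]' 35 >/dev/null
python3 -m creep '[{"fingers":70,"delta_pos":[0,0,-10],"turn":0},{"fingers":70,"delta_pos":[0,0,-20],"turn":0},{"fingers":70,"delta_pos":[0,0,-30],"turn":0},{"fingers":70,"delta_pos":[0,0,-30],"turn":0},{"fingers":70,"delta_pos":[0,0,0],"turn":0}]' 35 >/dev/null
python3 go.py 479 -172.4 230 -98.2
python3 two.py c8
```

```text
t 24.95 p [585.6 177.9 231.6] xang 77.16 w 70.0 F [ 0.29 -1.23 -4.52] T_tool [-0.042  0.246 -0.001]
tool delta [-365.2  -26.1    0. ]
turn -4.642369520470652
```

View pics/c8.png

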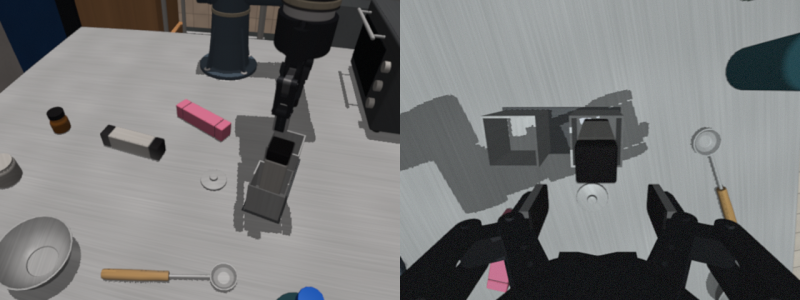

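The first mill stands in the far pot. On to the second mill.

```bash
python3 -m creep '[{"fingers":80,"delta_pos":[-20,-1.4,0],"turn":0},{"fingers":80,"delta_pos":[-40,-3,0],"turn":0},{"fingers":80,"delta_pos":[-45,-3.2,0],"turn":0},{"fingers":80,"delta_pos":[-45,-3.2,0],"turn":0},{"fingers":80,"delta_pos":[-45,-3.2,0],"turn":0}]' 60 >/dev/null
python3 -m creep '[{"fingers":80,"delta_pos":[-45,-3.2,0],"turn":0},{"fingers":80,"delta_pos":[-45,-3.2,0],"turn":0},{"fingers":80,"delta_pos":[-45,-3.2,0],"turn":0},{"fingers":80,"delta_pos":[-35,-2.5,15],"turn":0},{"fingers":80,"delta_pos":[0,0,15],"turn":-4.6}]' 60 >/dev/null
python3 go.py 479 -172.4 6 -98.2
python3 w.py w10
python3 - <<'E'
from h import *
c=pickle.load(open('w10.pkl','rb'));g=c['pixels'].max(2)
m=(g<42).astype(np.uint8);m[330:]=0
n,l,st,ce=cv2.connectedComponentsWithStats(m)
for i in range(1,n):
    if st[i,4]>300: print(st[i].tolist(),ce[i].round(1).tolist())
for v in (150,180,210,240,270):
    r=g[v,230:420].astype(int); print(v,[(int(i)+230,int(r[i+2]-r[i])) for i in range(len(r)-2) if abs(r[i+2]-r[i])>30])
E
```

```text
t 26.05 p [ 474.2 -176.5  194.8] xang 81.55 w 80.3 F [-0.24  0.9  -4.34] T_tool [-0.043  0.297  0.011]
tool delta [  4.9   4.4 188.8]
turn -0.2483977024098749
[298, 122, 48, 30, 943] [317.5, 138.9]
[302, 282, 41, 22, 637] [322.7, 293.4]
[196, 299, 28, 31, 536] [212.5, 317.4]
[408, 299, 29, 31, 547] [419.2, 317.3]
150 [(343, 32), (367, 33)]
180 [(285, 31), (286, 45), (298, 50), (299, 38), (324, -35), (325, -72), (326, -63), (411, 40), (412, 45)]
210 [(403, 31), (404, 49), (405, 33)]
240 [(376, 32), (377, 50), (378, 35)]
270 [(364, 48), (365, 47)]
```

```bash
python3 - <<'E'
from h import *
c=pickle.load(open('w10.pkl','rb'))
w=ray(c,[(298,122),(345.5,122),(343,304),(301.5,304)],.042)
f=w[3]-w[0]+w[2]-w[1];print(w.mean(0),np.linalg.norm(np.roll(w,-1,0)-w,axis=1),np.degrees(np.arctan2(f[1],f[0])))
E
python3 go.py 479 -172.4 6 -98.2
```

```text
[ 0.47927074 -0.1722979   0.042     ] [0.03905394 0.16509534 0.03984693 0.16510187] -97.99125551306976
t 26.1 p [ 472.6 -173.6  192.2] xang 81.78 w 80.5 F [ 0.05  0.33 -6.47] T_tool [-0.005  0.257 -0.038]
tool delta [  1.5   7.5 186.2]
turn -0.016488371859509243
```

```bash
python3 -m creep '[{"fingers":80,"delta_pos":[1,6,30],"turn":0},{"fingers":80,"delta_pos":[0,0,35],"turn":0},{"fingers":80,"delta_pos":[0,0,35],"turn":0},{"fingers":80,"delta_pos":[0,0,30],"turn":0},{"fingers":80,"delta_pos":[0,0,10],"turn":0}]' 60 >/dev/null
python3 go.py 479.3 -172.3 6 -98
python3 -m creep '[{"fingers":80,"delta_pos":[0,0,18],"turn":0},{"fingers":80,"delta_pos":[0,0,15],"turn":0},{"fingers":80,"delta_pos":[0,0,10],"turn":0},{"fingers":80,"delta_pos":[0,0,0],"turn":0},{"fingers":80,"delta_pos":[0,0,0],"turn":0}]' 60 >/dev/null
python3 go.py 479.3 -172.3 6 -98
```

```text
t 26.6 p [ 479.1 -170.3   53. ] xang 81.73 w 79.9 F [-0.    0.32 -5.35] T_tool [-0.071  0.169 -0.021]
tool delta [-2.1  0.8 47. ]
turn -0.27441942572269795
t 27.1 p [ 482.  -172.4   13.8] xang 81.75 w 80.3 F [ 0.8  -0.02 -4.28] T_tool [-0.056  0.25  -0.022]
tool delta [-0.3 -2.6  7.8]
turn -0.2500723105303848
```

```bash
python3 -m creep '[{"fingers":80,"delta_pos":[0,-2,6],"turn":0},{"fingers":30,"delta_pos":[0,0,0],"turn":0},{"fingers":30,"delta_pos":[0,0,0],"turn":0},{"fingers":30,"delta_pos":[0,0,0],"turn":0},{"fingers":30,"delta_pos":[0,0,0],"turn":0}]' 60 >/dev/null
python3 go.py 479.3 -172.3 6 -98
python3 -m creep '[{"fingers":30,"delta_pos":[0,0,0],"turn":0},{"fingers":30,"delta_pos":[0,0,-10],"turn":0},{"fingers":30,"delta_pos":[0,0,-10],"turn":0},{"fingers":30,"delta_pos":[0,0,-10],"turn":0},{"fingers":30,"delta_pos":[0,0,0],"turn":0}]' 60 >/dev/null; python3 go.py
for i in 1 2 3; do python3 -m creep '[{"fingers":30,"delta_pos":[0,0,0],"turn":0},{"fingers":30,"delta_pos":[0,0,0],"turn":0},{"fingers":30,"delta_pos":[0,0,0],"turn":0},{"fingers":30,"delta_pos":[0,0,0],"turn":0},{"fingers":30,"delta_pos":[0,0,0],"turn":0}]' 60 >/dev/null; python3 go.py; done
python3 -m creep '[{"fingers":30,"delta_pos":[0,0,10],"turn":0},{"fingers":30,"delta_pos":[0,0,10],"turn":0},{"fingers":30,"delta_pos":[0,0,8],"turn":0},{"fingers":30,"delta_pos":[0,0,2.5],"turn":0},{"fingers":30,"delta_pos":[0,0,0],"turn":0}]' 60 >/dev/null; python3 go.py
python3 -m creep '[{"fingers":43,"delta_pos":[0,0,0],"turn":0},{"fingers":60,"delta_pos":[0,0,0],"turn":0},{"fingers":70,"delta_pos":[0,0,0],"turn":0},{"fingers":70,"delta_pos":[0,0,-20],"turn":0},{"fingers":70,"delta_pos":[0,0,-20],"turn":0}]' 60 >/dev/null; python3 go.py 
python3 -m creep '[{"fingers":70,"delta_pos":[0,0,0],"turn":0},{"fingers":70,"delta_pos":[0,0,0],"turn":0},{"fingers":70,"delta_pos":[0,0,0],"turn":0},{"fingers":70,"delta_pos":[0,0,0],"turn":0},{"fingers":70,"delta_pos":[0,0,0],"turn":0}]' >/dev/null; python3 go.py 479.3 -172.3 6 -98
```

```text
t 27.6 p [ 480.1 -172.4    8. ] xang 81.74 w 41.1 F [-0.57  0.23 -1.92] T_tool [0.054 0.24  0.018]
tool delta [-0.  -0.8  2. ]
turn -0.26093134691871
t 28.1 p [ 480.7 -172.7   39. ] xang 81.75 w 41.1 F [ 1.16 -0.82 -8.43] T_tool [-0.083  0.303 -0.041]
t 28.6 p [ 479.7 -172.1   37.2] xang 81.75 w 41.4 F [-0.59  0.06 -8.03] T_tool [-0.01   0.317  0.043]
t 29.1 p [ 479.8 -172.2   37.5] xang 81.75 w 41.2 F [ 0.37  0.5  -8.26] T_tool [-0.047  0.328 -0.023]
t 29.6 p [ 479.9 -172.2   37.5] xang 81.75 w 41.3 F [ 0.56 -0.73 -8.12] T_tool [-0.046  0.297 -0.01 ]
t 30.1 p [ 479.4 -172.     7.7] xang 81.74 w 41.6 F [-2.35  0.75  5.09] T_tool [0.237 0.387 0.101]
t 30.6 p [ 479.4 -172.    46.5] xang 81.75 w 70.2 F [-0.12 -0.53 -4.73] T_tool [-0.064  0.211  0.024]
t 31.1 p [ 479.4 -172.    46.3] xang 81.75 w 70.0 F [-0.45 -0.13 -4.82] T_tool [-0.062  0.239  0.017]
tool delta [-0.4 -0.  40.3]
turn -0.2534863233572935
```

Free torque is 0.22 and loaded 0.31, so the change of +0.09 puts the second mill's heavy end toward tool −x. I'll grasp at +68 mm and repeat the arc mirrored, with the lighter grip and slightly lower so the tip stays on the table.

```bash
python3 -m creep '[{"fingers":70,"delta_pos":[25,0,0],"turn":0},{"fingers":70,"delta_pos":[25,0,0],"turn":0},{"fingers":70,"delta_pos":[18,0,0],"turn":0},{"fingers":70,"delta_pos":[0,0,20],"turn":0},{"fingers":70,"delta_pos":[0,0,19],"turn":0}]' 20 >/dev/null
python3 go.py
python3 -m creep '[{"fingers":50,"delta_pos":[0,0,0],"turn":0},{"fingers":41.7,"delta_pos":[0,0,0],"turn":0},{"fingers":41.7,"delta_pos":[0,0,0],"turn":0},{"fingers":41.7,"delta_pos":[0,0,0],"turn":0},{"fingers":41.7,"delta_pos":[0,0,0],"turn":0}]' 20 >/dev/null
python3 go.py
python3 -m creep '[{"fingers":41.7,"delta_pos":[-1,0,-6],"turn":0},{"fingers":41.7,"delta_pos":[-2.4,0,-6.6],"turn":0},{"fingers":41.7,"delta_pos":[-3.4,0,-12.6],"turn":0},{"fingers":41.7,"delta_pos":[-5,0,-11.8],"turn":0},{"fingers":41.7,"delta_pos":[-6.2,0,-11.8],"turn":0}]' 20 >/dev/null
python3 go.py
```

```text
t 31.6 p [ 490.1 -104.3    7.7] xang 81.84 w 70.4 F [ 0.34  0.69 -5.55] T_tool [ 0.005  0.167 -0.041]
t 32.1 p [ 489.5 -105.     8.4] xang 81.72 w 42.3 F [-1.25  0.06 -6.93] T_tool [0.128 0.259 0.097]
t 32.6 p [ 487.  -123.2   58.3] xang 81.75 w 41.9 F [-0.35  0.45 -7.38] T_tool [0.036 0.219 0.05 ]
```

```bash
python3 -m creep '[{"fingers":41.7,"delta_pos":[-7.7,0,-10.7],"turn":0},{"fingers":41.7,"delta_pos":[-7.7,0,-10.7],"turn":0},{"fingers":41.7,"delta_pos":[-9.5,0,-9.2],"turn":0},{"fingers":41.7,"delta_pos":[-9.5,0,-9.2],"turn":0},{"fingers":41.7,"delta_pos":[-11,0,-7.5],"turn":0}]' 20 >/dev/null
python3 go.py
python3 -m creep '[{"fingers":41.7,"delta_pos":[-11,0,-7.5],"turn":0},{"fingers":41.7,"delta_pos":[-12.2,0,-5.6],"turn":0},{"fingers":41.7,"delta_pos":[-12.2,0,-5.6],"turn":0},{"fingers":41.7,"delta_pos":[-13,0,-2],"turn":0},{"fingers":41.7,"delta_pos":[-13,0,-2],"turn":0}]' 20 >/dev/null
python3 go.py
```

```text
t 33.1 p [ 480.5 -168.5  105. ] xang 81.74 w 41.5 F [-0.35  1.33 -4.73] T_tool [-0.088  0.583 -0.012]
t 33.6 p [ 471.7 -229.5  127.8] xang 81.74 w 41.9 F [-0.08  2.37  3.93] T_tool [0.125 0.657 0.025]
```

```bash
python3 -m creep '[{"fingers":41.7,"delta_pos":[-10,0,-2],"turn":0},{"fingers":41.7,"delta_pos":[-10,0,-1],"turn":0},{"fingers":41.7,"delta_pos":[-10,0,0],"turn":0},{"fingers":41.7,"delta_pos":[-10,0,0],"turn":0},{"fingers":41.7,"delta_pos":[0,0,0],"turn":0}]' 20 >/dev/null
python3 go.py
python3 w.py w11;python3 tilt.py w11
```

```text
t 34.1 p [ 465.8 -269.9  129.3] xang 81.7 w 41.9 F [-0.52 -0.67 -4.32] T_tool [-0.026 -0.077 -0.004]
col profile [(215, 112), (218, 113), (221, 43), (224, 71), (227, 71), (230, 72), (233, 71), (236, 71), (239, 71)]
cam in tool [ 0.072 -0.001 -0.142] dir [-0.225  0.003  0.977]
corner [0.0099 0.     0.1533] tilt deg -1.5
```

```bash
python3 -m creep '[{"fingers":41.7,"delta_pos":[-6,0,0],"turn":0},{"fingers":41.7,"delta_pos":[-6,0,0],"turn":0},{"fingers":41.7,"delta_pos":[-3,0,0],"turn":0},{"fingers":41.7,"delta_pos":[0,0,0],"turn":0},{"fingers":40,"delta_pos":[0,0,0],"turn":0}]' 20 >/dev/null
python3 go.py
python3 -m creep '[{"fingers":38,"delta_pos":[0,0,0],"turn":0},{"fingers":38,"delta_pos":[0,0,-8],"turn":0},{"fingers":38,"delta_pos":[0,0,-10],"turn":0},{"fingers":38,"delta_pos":[0,0,0],"turn":0},{"fingers":38,"delta_pos":[0,0,0],"turn":0}]' 35 >/dev/null
python3 go.py 466.5 205.7 242 77
python3 w.py w11;python3 tilt.py w11
```

```text
t 34.65 p [ 463.4 -282.6  129.4] xang 81.75 w 41.9 F [ 0.29 -0.03 -8.04] T_tool [-0.098  0.19  -0.005]
t 35.15 p [ 464.1 -283.1  148.6] xang 81.75 w 41.5 F [-0.39  0.03 -8.95] T_tool [-0.001  0.247 -0.038]
tool delta [484.  -67.6 -94. ]
turn 4.754159276332672
col profile [(210, 111), (213, 112), (216, 38), (219, 70), (222, 72), (225, 72), (228, 72), (231, 71), (234, 72)]
cam in tool [ 0.072 -0.001 -0.142] dir [-0.211  0.003  0.981]
corner [ 0.0142 -0.      0.153 ] tilt deg 0.1
```

The mill is nearly plumb, about 5° off with the heavy end down. I'll raise it and carry it to the near pot.

```bash
python3 -m creep '[{"fingers":38,"delta_pos":[0,0,-18],"turn":0},{"fingers":38,"delta_pos":[0,0,-28],"turn":0},{"fingers":38,"delta_pos":[0,0,-28],"turn":0},{"fingers":38,"delta_pos":[0,0,-20],"turn":0},{"fingers":38,"delta_pos":[15,-2,-3],"turn":0}]' 35 >/dev/null
for i in 1 2; do python3 -m creep '[{"fingers":38,"delta_pos":[38,-5.3,0],"turn":0},{"fingers":38,"delta_pos":[38,-5.3,0],"turn":0},{"fingers":38,"delta_pos":[38,-5.3,0],"turn":0},{"fingers":38,"delta_pos":[38,-5.3,0],"turn":0},{"fingers":38,"delta_pos":[38,-5.3,0],"turn":0}]' 35 >/dev/null; done
python3 go.py 466.5 205.7 242 77
```

```text
t 36.7 p [463.8 118.3 243.5] xang 81.76 w 41.7 F [ 0.37 -0.35 -7.61] T_tool [-0.107  0.22   0.011]
tool delta [86.9 -9.9  1.5]
turn 4.761561740188824
```

```bash
python3 -m creep '[{"fingers":38,"delta_pos":[32,-3.5,0],"turn":0},{"fingers":38,"delta_pos":[28,-3.3,0],"turn":0},{"fingers":38,"delta_pos":[18,-2,0],"turn":0},{"fingers":38,"delta_pos":[8,-1,0],"turn":2.4},{"fingers":38,"delta_pos":[0,0,0],"turn":2.4}]' 35 >/dev/null
python3 -m creep '[{"fingers":38,"delta_pos":[5,0,0],"turn":0},{"fingers":38,"delta_pos":[0,0,0],"turn":0},{"fingers":38,"delta_pos":[0,0,0],"turn":0},{"fingers":38,"delta_pos":[0,0,0],"turn":0},{"fingers":38,"delta_pos":[0,0,0],"turn":0}]' 35 >/dev/null
python3 go.py 466.5 205.7 242 77
python3 two.py c9 top; python3 w.py w12
python3 - <<'E'
from h import *
c=pickle.load(open('w12.pkl','rb'));g=c['pixels'].max(2).astype(int)
print([(v,int(g[v,305:330].mean())) for v in range(120,300,4)])
E
```

```text
t 37.7 p [469.7 207.1 244.7] xang 76.93 w 41.9 F [-0.12  0.37 -7.65] T_tool [-0.01   0.197 -0.028]
tool delta [-2.1 -2.8  2.7]
turn -0.07085963457259936
[(120, 200), (124, 200), (128, 199), (132, 200), (136, 200), (140, 201), (144, 201), (148, 202), (152, 196), (156, 170), (160, 142), (164, 124), (168, 121), (172, 84), (176, 68), (180, 77), (184, 77), (188, 133), (192, 141), (196, 130), (200, 130), (204, 129), (208, 129), (212, 129), (216, 80), (220, 76), (224, 77), (228, 77), (232, 77), (236, 77), (240, 77), (244, 81), (248, 31), (252, 24), (256, 22), (260, 25), (264, 29), (268, 33), (272, 34), (276, 34), (280, 33), (284, 32), (288, 32), (292, 32), (296, 34)]
```

```bash
python3 -m creep '[{"fingers":38,"delta_pos":[4,-2.5,8],"turn":0},{"fingers":38,"delta_pos":[0,0,14],"turn":0},{"fingers":38,"delta_pos":[0,0,12],"turn":0},{"fingers":38,"delta_pos":[0,0,6],"turn":0},{"fingers":38,"delta_pos":[0,0,0],"turn":0}]' 35 >/dev/null
python3 go.py 466.5 205.7 140 77
python3 -m creep '[{"fingers":38,"delta_pos":[0,0,8],"turn":0},{"fingers":38,"delta_pos":[0,0,12],"turn":0},{"fingers":38,"delta_pos":[0,0,12],"turn":0},{"fingers":38,"delta_pos":[0,0,8],"turn":0},{"fingers":38,"delta_pos":[0,0,0],"turn":0}]' 35 >/dev/null
python3 go.py 466.5 205.7 140 77
```

```text
t 38.35 p [467.4 211.6 203.5] xang 76.95 w 41.7 F [-0.06  0.49 -9.05] T_tool [-0.039  0.211 -0.012]
tool delta [-5.9  0.6 63.5]
turn -0.05446469338829729
t 38.85 p [467.1 211.5 163.2] xang 76.94 w 41.4 F [-0.06 -0.54 -8.75] T_tool [-0.007  0.265 -0.017]
tool delta [-5.8  0.8 23.2]
turn -0.05521011211699545
```

```bash
python3 -m creep '[{"fingers":38,"delta_pos":[0,0,7],"turn":0},{"fingers":38,"delta_pos":[0,0,6],"turn":0},{"fingers":38,"delta_pos":[0,0,4],"turn":0},{"fingers":38,"delta_pos":[0,0,2],"turn":0},{"fingers":38,"delta_pos":[0,0,0],"turn":0}]' 35 >/dev/null
python3 go.py
python3 -m creep '[{"fingers":38,"delta_pos":[0,0,1],"turn":0},{"fingers":38,"delta_pos":[0,0,0],"turn":0},{"fingers":38,"delta_pos":[0,0,1],"turn":0},{"fingers":38,"delta_pos":[0,0,0],"turn":0},{"fingers":38,"delta_pos":[0,0,0],"turn":0}]' 35 >/dev/null
python3 go.py
python3 -m creep '[{"fingers":38,"delta_pos":[0,0,1],"turn":0},{"fingers":38,"delta_pos":[0,0,0],"turn":0},{"fingers":38,"delta_pos":[0,0,1],"turn":0},{"fingers":38,"delta_pos":[0,0,0],"turn":0},{"fingers":38,"delta_pos":[0,0,0],"turn":0}]' 35 >/dev/null
python3 go.py
```

```text
t 39.35 p [468.2 211.8 145.6] xang 76.95 w 41.4 F [ 0.2  -0.88 -8.85] T_tool [-0.034  0.216  0.045]
t 39.85 p [468.3 211.8 143.9] xang 76.95 w 41.6 F [-0.08  0.69 -9.12] T_tool [-0.016  0.19   0.006]
t 40.35 p [468.3 211.8 141.8] xang 76.95 w 41.4 F [ 0.35  0.05 -7.99] T_tool [0.009 0.165 0.009]
```

```bash
python3 -m creep '[{"fingers":38,"delta_pos":[0,0,1],"turn":0},{"fingers":38,"delta_pos":[0,0,0],"turn":0},{"fingers":38,"delta_pos":[0,0,1],"turn":0},{"fingers":38,"delta_pos":[0,0,0],"turn":0},{"fingers":38,"delta_pos":[0,0,0],"turn":0}]' 35 >/dev/null
python3 go.py
python3 -m creep '[{"fingers":38,"delta_pos":[0,0,1],"turn":0},{"fingers":38,"delta_pos":[0,0,0],"turn":0},{"fingers":38,"delta_pos":[0,0,1],"turn":0},{"fingers":38,"delta_pos":[0,0,0],"turn":0},{"fingers":38,"delta_pos":[0,0,0],"turn":0}]' 35 >/dev/null
python3 go.py
```

```text
t 40.85 p [468.3 211.8 139.8] xang 76.95 w 41.3 F [-0.47 -0.61 -7.77] T_tool [-0.053  0.18   0.016]
t 41.35 p [468.2 211.8 137.8] xang 76.95 w 41.2 F [ 0.29 -0.33 -6.88] T_tool [-0.022  0.213  0.   ]
```

```bash
python3 -m creep '[{"fingers":38,"delta_pos":[0,0,1],"turn":0},{"fingers":38,"delta_pos":[0,0,0],"turn":0},{"fingers":38,"delta_pos":[0,0,0],"turn":0},{"fingers":38,"delta_pos":[0,0,0],"turn":0},{"fingers":38,"delta_pos":[0,0,0],"turn":0}]' 35 >/dev/null
python3 go.py
python3 -m creep '[{"fingers":38,"delta_pos":[0,0,1],"turn":0},{"fingers":38,"delta_pos":[0,0,0],"turn":0},{"fingers":38,"delta_pos":[0,0,0],"turn":0},{"fingers":38,"delta_pos":[0,0,0],"turn":0},{"fingers":38,"delta_pos":[0,0,0],"turn":0}]' 35 >/dev/null
python3 go.py
```

```text
t 41.85 p [468.3 211.8 136.8] xang 76.95 w 41.6 F [ 0.53  0.61 -8.04] T_tool [-0.003  0.209  0.001]
t 42.35 p [468.3 211.8 135.8] xang 76.95 w 41.5 F [-0.25 -1.16 -8.58] T_tool [-0.032  0.207 -0.039]
```

```bash
python3 -m creep '[{"fingers":38,"delta_pos":[0,0,1],"turn":0},{"fingers":38,"delta_pos":[0,0,0],"turn":0},{"fingers":38,"delta_pos":[0,0,1],"turn":0},{"fingers":38,"delta_pos":[0,0,0],"turn":0},{"fingers":38,"delta_pos":[0,0,0],"turn":0}]' 35 >/dev/null
python3 go.py
python3 -m creep '[{"fingers":38,"delta_pos":[0,0,1],"turn":0},{"fingers":38,"delta_pos":[0,0,0],"turn":0},{"fingers":38,"delta_pos":[0,0,1],"turn":0},{"fingers":38,"delta_pos":[0,0,0],"turn":0},{"fingers":38,"delta_pos":[0,0,0],"turn":0}]' 35 >/dev/null
python3 go.py
```

```text
t 42.85 p [468.5 211.8 135. ] xang 76.95 w 41.7 F [-2.7  -1.6   6.19] T_tool [ 0.64  -0.048 -0.052]
t 43.35 p [468.6 211.9 134.9] xang 76.97 w 41.3 F [-4.98 -2.11 19.92] T_tool [ 1.303e+00 -2.810e-01  1.000e-03]
```

```bash
python3 -m creep '[{"fingers":38,"delta_pos":[0,0,-2],"turn":0},{"fingers":43,"delta_pos":[0,0,0],"turn":0},{"fingers":48,"delta_pos":[0,0,0],"turn":0},{"fingers":60,"delta_pos":[0,0,0],"turn":0},{"fingers":66,"delta_pos":[0,0,0],"turn":0}]' 35 >/dev/null
python3 go.py
python3 -m creep '[{"fingers":66,"delta_pos":[0,0,-10],"turn":0},{"fingers":66,"delta_pos":[0,0,-20],"turn":0},{"fingers":66,"delta_pos":[0,0,-30],"turn":0},{"fingers":66,"delta_pos":[0,0,-35],"turn":0},{"fingers":66,"delta_pos":[0,0,-20],"turn":0}]' 35 >/dev/null
python3 -m creep '[{"fingers":66,"delta_pos":[-30,0,-10],"turn":0},{"fingers":66,"delta_pos":[-40,0,0],"turn":0},{"fingers":66,"delta_pos":[-40,0,0],"turn":0},{"fingers":66,"delta_pos":[-30,0,0],"turn":0},{"fingers":66,"delta_pos":[0,0,0],"turn":0}]' 35 >/dev/null
python3 go.py
python3 - <<'E'
from station import optics
import cv2,numpy as np
a=optics.capture('scene')['pixels'][:,:,::-1];b=optics.capture('top')['pixels'][:,:,::-1]
cv2.imwrite('pics/fin.png',cv2.resize(np.hstack([a,b]),(800,300),interpolation=3))
E
```

```text
t 43.85 p [468.3 211.8 133.3] xang 76.95 w 65.9 F [-0.58 -0.41 -4.97] T_tool [ 0.009  0.193 -0.021]
t 44.85 p [435.9  72.9 259.4] xang 76.72 w 65.8 F [-0.74  0.2  -5.26] T_tool [-0.036  0.22  -0.018]
```

View pics/fin.png

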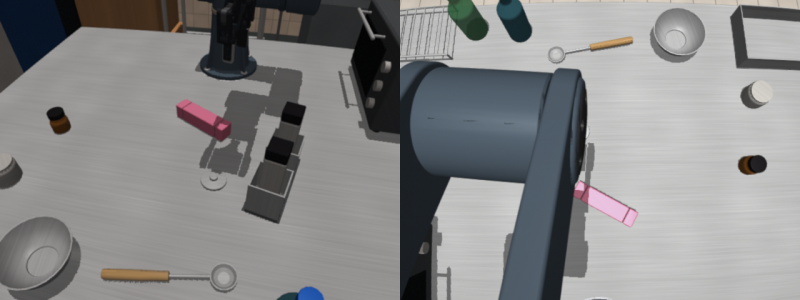

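The final view shows both mills upright in the pots (caps at (293,112) and (279,150)), with the lid, decoy, bowl, spoon and jars in their earlier places. Handing in.

Run:
```python
from station import order
print(order.hand_in())
```

```text
the job is handed in; nothing more can be done
None
```

Both mills stand upright in the caddy, one in each pot, heavy end down, and the job was handed in at about 45 s.

- **Finding the heavy ends:** I lifted each mill at its middle and compared the torque with a free reading at about the same pose. It changed by −0.12 N m for the first mill and +0.09 N m for the second, both clear. The first mill's heavy end was confirmed again when I took it near its light end (−0.33 N m).
- **Standing them up:** I laid each mill down, took it about 68 mm toward its light end, and pivoted it up on the table with a loosened grip. The first mill needed several tries. It would not turn in the pads at 20–25 N. Easing the fingers to 42 mm let it settle about 7 mm back onto the table. Later I moved it sideways with its end on the table to bring it upright.
- **Placing them:** I lowered each mill into its pot until the wrist force showed floor contact, then let go and moved away. The peak net floor reading was about 25 N, on the second mill. That mill touched down about 3 mm lower than the first, probably because it was held at a slightly different point.
- **Last checks:** The final scene picture shows both mills standing in their pots with the gripper clear. The lid, pink decoy, bowl, spoon and jars look unmoved. The top camera's view of the caddy was blocked by the arm, so the final check of the mills rests on the scene camera alone. One automatic tilt reading (14°) disagreed with the others. It had caught the pot wall, so I discarded it.

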